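# Spoon the jack from its rack onto the ramp's release cradle

## Robot

A 6-joint arm with a two-finger parallel gripper is mounted at the origin on the work surface. World frame = base frame: x ahead of the robot, y to its left, z up, the work surface at z = 0. Lengths are in m, angles in rad, forces in N, time in s.
With the tool pointing down it reaches from about 0.35 to 0.875 m from the base axis. Payload 4.2 kg.
Tool frame: the origin (TCP) lies at the very end of the fingers, on their centre line; the grasp point (between the pads) lies 19 mm behind it; z points along the fingers, y is the direction in which the jaws open and shut (so a half turn about z gives the same grasp; the last joint's range is limited). The gripper opens to 85 mm and grips with 20 to 120 N. Pads are 22 mm wide; open, the fingers measure 114 mm over their backs; the gripper's body (76 mm by 85 mm) begins 54 mm behind the grasp point. The pads swing forward as they close: fully open they stand 13 mm farther back than shut.
Start: joints at [1.384, 0.385, 0.008, 0, -1.194, -0.259], TCP at [0.269, 0.564, 0.231] pointing down, gripper open.
Joint ranges: [-3.14, 3.14], [-1.21, 2.06], [-1.07, 1.41], [-3.16, 2.05], [-2.99, -0.16], [-3.1, 3.1]. Speed limits (rad/s): [2.79, 2.79, 3.14, 3.14, 3.14, 3.14].

## Interface

Orientations are given as [roll, pitch, yaw] about the fixed x, y, z axes, in that order (R = Rz(yaw) Ry(pitch) Rx(roll)).
In Python, from station import manip, optics, order gives the robot as it stands.
- The arm moves only by the shell command python3 -m creep 'ROWS' [OPENING]. ROWS is JSON, a list of rows, each an object with "travel": the shift along the tool's x, y, z in mm, a list of three; "twist": the turn about the tool's z in rad. A call has 1 to 8 rows; each row shifts and turns the commanded pose from where the row before left it, along the tool's axes as they then stand; what a row does not reach is not made up. A row lasts 1/12 s, in which the tool goes at most 41.7 mm and 7.16 degrees, less where a joint would pass 70% of its speed; a pose out of reach is approached as far as the arm can. A call with a gripper value outside its range is refused whole. OPENING is the opening, from -1 (shut) to 1 (fully open), so that 0 is half open, set as the call begins (- or left out, the last holds). The fingers move at their own pace and stop on an object; the grip force is fixed at half the most. Time passes only in rows, so rows that do not move let the fingers close. It gives the time, the measured TCP pose, the force and the opening at its end, in the units of the state.
- manip.state(): the state, without advancing time (a new reading comes with each control period).
- optics.capture(name): name is "scene" or "side" or "wrist"; returns a dict with "color" (384x512x3 uint8, red, green, blue), "mtx" (3x3 intrinsics, pixels), "R" (3x3) and "t" (3): a world point X has camera coordinates R X + t. Camera axes: x right, y down, z forward; pixel columns grow to the right and rows downward; lengths in m; the calibration is good to about 2 mm. A picture is of the moment at which its call begins. There is no depth.
- order.job_done(): hands the job in, once; it reports no verdict.
The state is a dict: "t": time; "joint_pos": joint angles; "joint_vel": joint speeds; "joint_torque": joint torques, N m; "eef_pos": TCP position; "orientation": TCP orientation; "force": force on the tool from outside, world axes, zero at the start; "torque": the same for the moment, N m; "gripper_width": finger opening in m.
Only numpy, scipy, OpenCV 4.12 (cv2) and the standard library are available. Lean on these libraries where they do the work, as an engineer would, in place of code of your own. Each camera call takes 0.05 s, during which the arm holds its last target. There are 200 camera calls.

## Task

Pick up the one-ball spoon by its upright handle, scoop the larger of the two white balls (the jack) off its peg on the wooden rack, and set it with the spoon on the cup peg at the head of the chrome rolling ramp, never touching the jack with the fingers. Then stand the empty spoon upright on the open ledge, clear of the ramp, and let go of it. Leave the smaller ball on its peg and do not let the jack fall.

Things in the scene. Friction and masses are not known exactly. Their poses are not given: they have to be found in the camera images.
- spoon: Steel spoon, 220 g, on the ledge (z 0). Sizes in mm. Origin below the upright handle, z up, x to the pocket. Handle 24 (x) by 16 (y), 102 high, foot 50 square: grip hard (50 N) across y near the top. Pocket: flat C ring of 8 bar at foot level, centre at x 100, inside 50, open to +x by a 44 gap; flared tips to x 130, 76 wide. Jack in it: centre 24 above underside; rolls out at 30 deg tilt.
- jack: The larger white ceramic ball, 63 mm across, 250 g; origin at its centre, axes mean nothing. Rests in the cupped top of a brass peg (24 wide, rim 50 above the ledge; ball centre 80) on the fixed rack to the robot's left. Spoon underside 20 to 36 above the ledge: the ring passes under the ball and around the peg; raising it lifts the ball.
- smallball: The other white ceramic ball, 50 mm across, origin at its centre, 73 above the ledge, on the rack's other peg, 150 from the jack's; which peg is which varies. It stays there. Rack base: board 70 x 250, 12 high, long side along the pegs; the row lies across the robot's view and its near side is clear.
- cradle (a point): Rim centre of the release cradle: a fixed brass cup peg like the rack's (24 wide, rim 50 above the ledge) on a 90 x 80 base 12 high at the ramp's head. z up, x along the ramp, away from the robot; rails start 55 beyond it, under 50 high. Seated jack: centre 30 above this point. Lowering the spoon to 20 to 36 above the ledge leaves the jack in the cup; draw back to -x.
Things that resemble listed ones, but are neither listed nor needed, are in the scene too. What is shaped like the spoon but orange or turquoise is not meant.

How it is judged:
On the way:
1. the jack is lifted clear of its peg, resting in the spoon (height (world z) of jack above 0.095 m and contact force between spoon and jack above 0.8 N), for 0.2 s.
At the end, for the whole second after the job is handed in: Jack at rest in the cradle's cup (within 12 mm of its centre, 22 to 38 mm above the rim), not touching the spoon; spoon at rest on the ledge (within 8 mm, upright within 10 degrees), origin over 130 mm from the cradle; smaller ball within 15 mm of its start (horizontal distance between jack and cradle below 0.012 m and z of jack in the frame of cradle between 0.022 and 0.038 m and linear speed of each of jack, spoon below 0.03 m/s and contact force between spoon and jack below 0.05 N and horizontal distance between spoon and cradle above 0.13 m and height (world z) of spoon below 0.008 m and angle between spoon's own z axis and vertical below 0.17 rad and distance of smallball from where it was at the start of the episode below 0.015 m).
It fails at once if the fingers touch the jack (contact force between the fingers and jack above 0.5 N).
It fails at once if the jack falls (height (world z) of jack below 0.065 m).
It fails at once if the smaller ball is knocked off its peg (distance of smallball from where it was at the start of the episode above 0.015 m).
It also fails if it takes over 54 s, if anything falls off the work surface, if the arm or the gripper's body presses on something with over 40 N, if the wrist force passes 120 N, or if a joint passes its speed limit or range.

## Working session

There is one attempt and no reset: what is moved stays moved. The work goes in short steps, Python scripts to look and compute and a shell command to move; the robot and the scene stay as the last step left them, time stands still between calls to the robot, and variables do not carry over. Pictures are saved under pics/ and viewed, about 8 in all and at most 12, crops included, and the job is handed in when it is done.

```bash
mkdir -p pics; ls; cat > h.py <<'E'
import numpy as np,cv2
from station import manip,optics,order
def cap(n,f=None):
    c=optics.capture(n); c={k:np.array(v) for k,v in c.items()}
    if f: cv2.imwrite(f'pics/{f}.png',cv2.cvtColor(c['color'],cv2.COLOR_RGB2BGR)); np.savez(f'pics/{f}.npz',**c)
    return c
def load(f): return dict(np.load(f'pics/{f}.npz'))
def ray(c,u,v):
    o=-c['R'].T@c['t']; d=c['R'].T@np.linalg.inv(c['mtx'])@np.array([u,v,1.]); return o,d/np.linalg.norm(d)
def plane(c,u,v,z):
    o,d=ray(c,u,v); return o+d*(z-o[2])/d[2]
def tri(c1,p1,c2,p2):
    o1,d1=ray(c1,*p1);o2,d2=ray(c2,*p2)
    s=np.linalg.lstsq(np.c_[d1,-d2],o2-o1,rcond=None)[0]; a=o1+d1*s[0];b=o2+d2*s[1]
    return (a+b)/2,np.linalg.norm(a-b)
def proj(c,X):
    p=c['mtx']@(c['R']@np.array(X)+c['t']); return p[:2]/p[2]
E
python3 - <<'E'
from h import *
a=cap('scene','scene0');b=cap('side','side0')
for c in(a,b): print(-c['R'].T@c['t'],c['R'][2])
im=np.vstack([a['color'],b['color']])
im=np.hstack([a['color'],b['color']]); im=cv2.resize(im,(800,300))
s=manip.state();print(s['t'],s['eef_pos'],s['orientation'],s['force'],s['gripper_width'])
E
```

```text
pics
[1.20309464 0.19166759 1.00611532] [-0.65008737 -0.10372788 -0.75274626]
[-0.15800037 -0.59105751  0.82197212] [ 0.50106008  0.5484093  -0.66946698]
0.1 [0.26923626 0.56345678 0.2303508 ] [ 3.13964008e+00 -1.20443597e-04 -4.45938370e-01] [ 0.77427862 -0.58591411  0.04865846] 0.08572294770248981
```

View pics/scene0.png

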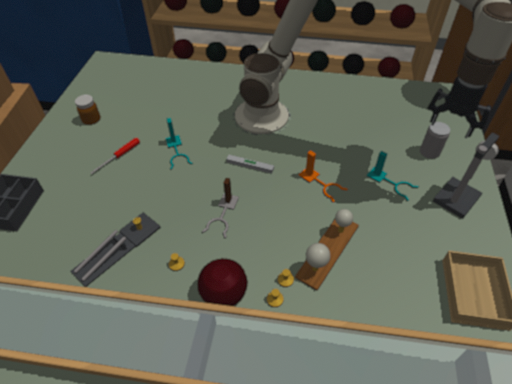

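View pics/side0.png

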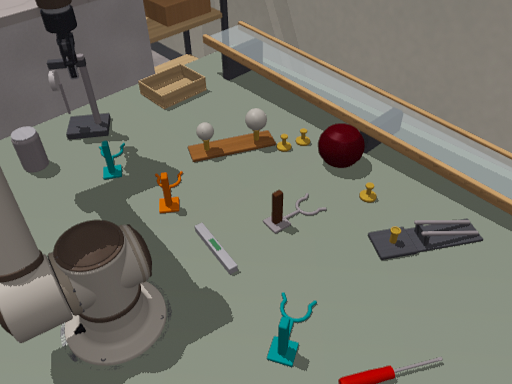

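Scene view: the steel spoon with the dark handle is at (228,190). The orange one (312,165) and the turquoise ones (170,130) and (380,165) are not meant. The larger ball is at (318,255) and the smaller at (344,217). The cradle cup is at (137,222), on the dark base with the chrome rails. The loose brass pegs at (176,262), (286,277) and (275,297) have no base or rails. I'll measure and confirm in a crop.

```bash
python3 - <<'E'
from h import *
a=load('scene0');b=load('side0')
def crop(c,x0,y0,x1,y1,w,h): return cv2.resize(c['color'][y0:y1,x0:x1],(w,h),interpolation=cv2.INTER_CUBIC)
im=np.vstack([np.hstack([crop(a,60,170,260,290,400,240),crop(a,260,190,380,290,288,240)]),
 np.hstack([crop(b,250,170,490,270,688-288,167),crop(b,180,90,300,160,288,167)])])
cv2.imwrite('pics/crop1.png',cv2.cvtColor(im,cv2.COLOR_RGB2BGR))
def white(c,x0,y0,x1,y1):
    p=c['color'][y0:y1,x0:x1].astype(int); hsv=cv2.cvtColor(c['color'][y0:y1,x0:x1],cv2.COLOR_RGB2HSV).astype(int)
    m=((p[...,0]>p[...,1]-3)&(hsv[...,1]<60)&(hsv[...,2]>85)).astype(np.uint8)
    m=cv2.morphologyEx(m,cv2.MORPH_OPEN,np.ones((3,3)))
    k=max(cv2.findContours(m,0,2)[0],key=cv2.contourArea); (u,v),r=cv2.minEnclosingCircle(k); 
    return (u+x0,v+y0),r,cv2.contourArea(k)
for n,ra,rb in(('jack',(300,237,338,275),(240,100,272,135)),('small',(330,203,360,232),(192,118,218,145))):
    A=white(a,*ra);B=white(b,*rb); print(n,A,B,tri(a,A[0],b,B[0]))
def dark(c,x0,y0,x1,y1):
    p=c['color'][y0:y1,x0:x1].astype(int); m=((p[...,0]>p[...,1]+8)&(p.max(2)<110)).astype(np.uint8)
    k=max(cv2.findContours(m,0,2)[0],key=cv2.contourArea); k=k[:,0]+[x0,y0]; print('handle',k.min(0),k.max(0),k.tolist())
dark(a,215,172,242,212);dark(b,260,180,295,235)
def brass(c,x0,y0,x1,y1):
    h=cv2.cvtColor(c['color'][y0:y1,x0:x1],cv2.COLOR_RGB2HSV); m=cv2.inRange(h,(12,110,80),(35,255,255))
    k=max(cv2.findContours(m,0,2)[0],key=cv2.contourArea)[:,0]+[x0,y0]; print('cup',k.min(0),k.max(0))
    return (k.min(0)[0]+k.max(0)[0])/2,k.min(0)[1]
A=brass(a,125,208,152,236);B=brass(b,382,222,410,250)
for da in(3,4,5): print(tri(a,(A[0],A[1]+da),b,(B[0],B[1]+da)),plane(a,A[0],A[1]+da,.05),plane(b,B[0],B[1]+da,.05))
E
```

```text
jack ((317.79629707336426, 254.81018447875977), 11.934477806091309, 360.0) ((255.61475372314453, 118.59836006164551), 10.928251266479492, 312.5) (array([0.62133518, 0.24699152, 0.07986966]), np.float64(0.0002826411724557827))
small ((344.26923084259033, 216.884614944458), 8.758021354675293, 171.5) ((204.5, 130.5), 8.860122680664062, 200.5) (array([0.48440023, 0.31111018, 0.07358696]), np.float64(0.0007694361336986336))
handle [224 178] [230 201] [[226, 178], [225, 179], [225, 180], [224, 181], [224, 183], [225, 184], [225, 187], [226, 188], [226, 200], [227, 201], [228, 201], [229, 200], [229, 199], [230, 198], [230, 195], [229, 194], [229, 185], [228, 184], [229, 183], [229, 179], [228, 178]]
handle [272 190] [282 224] [[278, 190], [277, 191], [276, 191], [275, 192], [274, 192], [272, 194], [273, 195], [273, 211], [272, 212], [272, 222], [273, 222], [275, 224], [276, 223], [277, 223], [278, 222], [279, 222], [280, 221], [281, 221], [281, 220], [282, 219], [282, 216], [281, 215], [281, 213], [282, 212], [282, 192], [280, 190]]
cup [133 217] [140 224]
cup [389 226] [400 242]
(array([ 0.56831406, -0.26547314,  0.04827525]), np.float64(0.002132146719888)) [ 0.569912   -0.26562022  0.05      ] [ 0.56608405 -0.26531697  0.05      ]
(array([ 0.56918784, -0.26584983,  0.04463355]), np.float64(0.0024236618681740367)) [ 0.57324121 -0.26439496  0.05      ] [ 0.56347619 -0.26709718  0.05      ]
(array([ 0.57006339, -0.2662292 ,  0.04097601]), np.float64(0.0027158592054586)) [ 0.57655751 -0.26317444  0.05      ] [ 0.56087955 -0.26886973  0.05      ]
```

View pics/crop1.png

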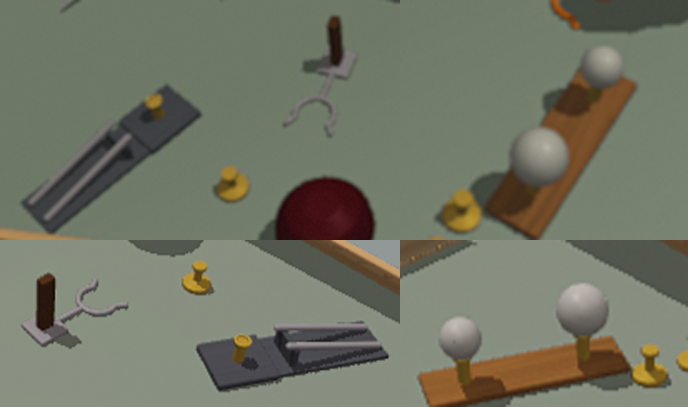

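The crop confirms four things:
- The steel ring and dark handle belong to the spoon.
- The large ball is on the outer (far) peg.
- The cradle cup is on the dark base before the rails.
- The loose pegs are decoys.

The ball heights (79.9 and 73.6 mm) and spacing (151 mm) agree with the description. Next I need the spoon pose and the ramp direction.

```bash
python3 - <<'E'
from h import *
a=load('scene0');b=load('side0')
# ramp base corners z=.012 (near L,R ; far L,R)
C=[plane(a,*p,.012)[:2] for p in((145,213.5),(160,226.5),(71,272.5),(86,285))]
print('ramp',np.round(C,3),[np.degrees(np.arctan2(*(C[i+2]-C[i])[::-1])) for i in(0,1)],np.linalg.norm(C[1]-C[0]))
# handle
print('top',tri(a,(227,179.5),b,(278,192.5)),plane(a,227,179.5,.102),plane(b,278,192.5,.102))
# steel mask: rectify each view onto z=.006, 1 mm/px
out=[]
for c in(a,b):
    X0,Y0=.38,-.16; W=H=240
    g=np.array([[X0,Y0],[X0+.24,Y0],[X0+.24,Y0+.24],[X0,Y0+.24]])
    src=np.float32([proj(c,[x,y,.008]) for x,y in g]); dst=np.float32([[0,0],[W,0],[W,H],[0,H]])
    r=cv2.warpPerspective(c['color'],cv2.getPerspectiveTransform(src,dst),(W,H)); p=r.astype(int)
    m=((p[...,0]>p[...,1]-2)&(p.max(2)>105)&(p[...,0]-p[...,2]<30)).astype(np.uint8)*255
    n,l,s,ce=cv2.connectedComponentsWithStats(m); print([(s[i].tolist(),ce[i].round(1).tolist()) for i in range(1,n) if s[i][4]>30])
    out.append(np.vstack([r,cv2.cvtColor(m,cv2.COLOR_GRAY2RGB)]))
im=np.hstack(out); im=cv2.resize(im,None,fx=1.25,fy=1.25); cv2.imwrite('pics/rect.png',cv2.cvtColor(im,cv2.COLOR_RGB2BGR))
E
```

```text
ramp [[ 0.518 -0.267]
 [ 0.556 -0.208]
 [ 0.738 -0.396]
 [ 0.766 -0.34 ]] [np.float64(-30.295594817675667), np.float64(-32.23338092850511)] 0.07033006212670867
top (array([ 0.42428813, -0.03403862,  0.10075456]), np.float64(0.003677002457493417)) [ 0.42406532 -0.03230729  0.102     ] [ 0.42387011 -0.03685116  0.102     ]
[([24, 76, 154, 78, 2137], [92.9, 126.3])]
[([57, 70, 118, 75, 1757], [118.1, 113.2]), ([15, 101, 41, 56, 962], [27.5, 127.7]), ([106, 188, 27, 20, 70], [123.3, 202.1])]
```

View pics/rect.png

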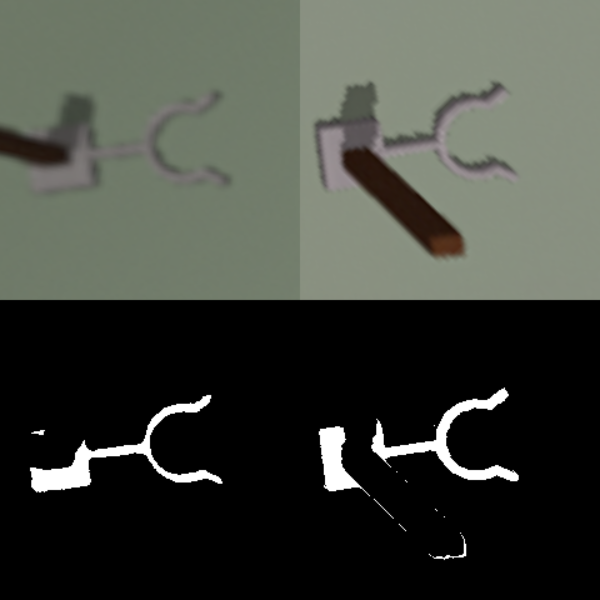

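Rectified view: the foot is at about (62,160) in the left panel. The tips are at (210,398) and (221,482). This puts the spoon origin at about (0.424, -0.034) with yaw -0.125, and the triangulated handle top is at z 0.101 against a true 0.102. The ramp yaw is about -0.545. I'll move above the spoon and look with the wrist camera there.

```bash
python3 -m creep '[{"travel":[0,0,0],"twist":-0.107},{"travel":[0,0,0],"twist":-0.107},{"travel":[0,0,0],"twist":-0.107},{"travel":[14.3,35.9,0],"twist":0},{"travel":[14.3,35.9,0],"twist":0},{"travel":[14.3,35.9,0],"twist":0},{"travel":[14.3,35.9,0],"twist":0},{"travel":[14.3,35.9,0],"twist":0}]'
python3 -m creep '[{"travel":[14.3,35.9,0],"twist":0},{"travel":[14.3,35.9,0],"twist":0},{"travel":[14.3,35.9,0],"twist":0},{"travel":[14.3,35.9,0],"twist":0},{"travel":[14.3,35.9,0],"twist":0},{"travel":[14.3,35.9,0],"twist":0},{"travel":[14.3,35.9,0],"twist":0},{"travel":[14.3,35.9,0],"twist":0}]'
python3 -m creep '[{"travel":[14.3,35.9,0],"twist":0},{"travel":[14.3,35.9,0],"twist":0},{"travel":[14.3,35.9,0],"twist":0},{"travel":[0,0,0],"twist":0},{"travel":[0,0,0],"twist":0}]'
cat >> h.py <<'E'
def goto(x,y,z,yaw):
    s=manip.state(); p=np.array(s['eef_pos']); w=s['orientation'][2]
    dw=(yaw-w+np.pi)%(2*np.pi)-np.pi; d=np.array([x,y,z])-p
    for n,t in(('now',w),('after twist',yaw)): print(n,'tool mm',np.round(1000*np.array([d[0]*np.cos(t)+d[1]*np.sin(t),d[0]*np.sin(t)-d[1]*np.cos(t),-d[2]]),1),'twist',round(-dw,3))
E
python3 - <<'E'
from h import *
w=cap('wrist','wrist0'); s=manip.state(); print(s['t'],s['eef_pos'],s['orientation'])
print(-w['R'].T@w['t'],w['R'][2])
for X in([.568,-.2655,.05],[.424,-.034,.102],[.621,.247,.08]): print(proj(w,X))
goto(.4243,-.0342,.066,-.125)
E
```

```text
t: 0.77
eef_pos: [0.318, 0.3748, 0.2308]
orientation: [3.141, 0.0, -0.124]
force: [0.2, -0.4, 1.5]
gripper_width: 0.0852
t: 1.43
eef_pos: [0.3955, 0.0758, 0.2313]
orientation: [-3.141, -0.0, -0.124]
force: [1.0, -0.6, 0.5]
gripper_width: 0.0856
t: 1.85
eef_pos: [0.4247, -0.0365, 0.2308]
orientation: [3.141, 0.001, -0.13]
force: [-0.0, -0.2, 0.6]
gripper_width: 0.0854
1.9 [ 0.42463504 -0.03530682  0.23086842] [ 3.14147229e+00  1.06713572e-03 -1.27445879e-01]
[ 0.50166731 -0.047421    0.37376903] [-0.30363791  0.03923682 -0.95197925]
[494.48901843 -21.81581263]
[256.6611002 182.3540898]
[-120.55048466  -13.76676584]
now tool mm [ -0.5  -1.1 164.9] twist -0.002
after twist tool mm [ -0.5  -1.1 164.9] twist -0.002
```

View pics/wrist0.png

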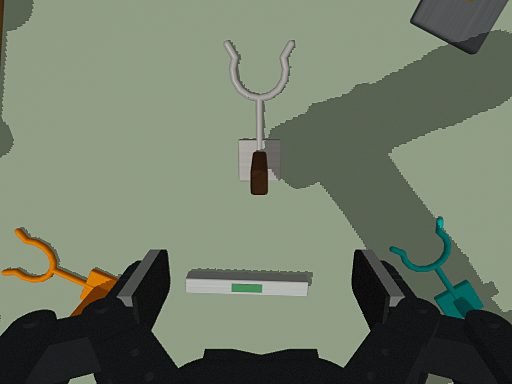

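Wrist view: the spoon is upright in the image, with tips at (227,43) and (293,43), foot from (239,139) to (280,181), and handle around u 259.5. I'll refine its pose from these points.

```bash
python3 - <<'E'
from h import *
w=load('wrist0')
t=(plane(w,227,43,.006)+plane(w,293,43,.006))/2; f=plane(w,259.5,160,.006); print(t,f,np.linalg.norm(t-f),np.arctan2(*(t-f)[1::-1]))
p=w['color'].astype(int); m=((p[...,0]>p[...,1]+12)&(p.max(2)<120)).astype(np.uint8); m[:,:230]=0;m[:,290:]=0;m[:140]=0;m[210:]=0
k=max(cv2.findContours(m,0,2)[0],key=cv2.contourArea)[:,0]; print(k.min(0),k.max(0))
for v in range(150,197,4): r=np.where(m[v])[0]; print(v,r.min() if len(r) else 0,r.max() if len(r) else 0,p[v,259])
for x in(-.012,.012):
  print([proj(w,[.4243+x*.992-y*-.125,-.0342+x*-.125+y*.992,.102]).round(1) for y in(-.008,.008)])
E
```

```text
[ 0.54886089 -0.05349678  0.006     ] [ 0.42345861 -0.03630323  0.006     ] 0.1265754768965219 -0.13625761395547406
[251 152] [267 194]
150 0 0 [107 104 102]
154 253 265 [41 26 12]
158 253 266 [43 27 16]
162 252 266 [42 26 14]
166 252 266 [39 22  7]
170 251 266 [51 29 14]
174 251 267 [51 30 14]
178 251 267 [55 34 20]
182 251 266 [54 32 20]
186 251 266 [53 31 15]
190 251 266 [61 37 24]
194 253 264 [34  9  0]
[array([265.8, 194.7]), array([248.1, 194.8])]
[array([265.8, 168.9]), array([247.7, 169. ])]
```

```bash
python3 -m creep '[{"travel":[-0.3,0.7,30],"twist":0.006},{"travel":[0,0,30],"twist":0},{"travel":[0,0,30],"twist":0},{"travel":[0,0,30],"twist":0},{"travel":[0,0,30],"twist":0},{"travel":[0,0,15],"twist":0},{"travel":[0,0,0],"twist":0},{"travel":[0,0,0],"twist":0}]'
python3 -m creep '[{"travel":[0,0,0],"twist":0},{"travel":[0,0,0],"twist":0},{"travel":[0,0,0],"twist":0},{"travel":[0,0,0],"twist":0},{"travel":[0,0,0],"twist":0},{"travel":[0,0,0],"twist":0},{"travel":[0,0,0],"twist":0},{"travel":[0,0,0],"twist":0}]' -1
python3 -m creep '[{"travel":[0,0,-10],"twist":0},{"travel":[0,0,-25],"twist":0},{"travel":[0,0,-35],"twist":0},{"travel":[0,0,-35],"twist":0},{"travel":[0,0,-25],"twist":0},{"travel":[0,0,-10],"twist":0},{"travel":[0,0,0],"twist":0},{"travel":[0,0,0],"twist":0}]'
python3 - <<'E'
from h import *
w=cap('wrist','wrist1'); cap('scene','scene1');cap('side','side1')
s=manip.state(); print(s['t'],s['eef_pos'],s['orientation'])
E
```

```text
t: 2.57
eef_pos: [0.4244, -0.034, 0.0661]
orientation: [3.141, 0.001, -0.128]
force: [0.2, 0.1, -0.7]
gripper_width: 0.0852
t: 3.23
eef_pos: [0.4249, -0.0352, 0.0669]
orientation: [-3.142, -0.001, -0.131]
force: [-1.5, -0.8, 5.5]
gripper_width: 0.0154
t: 3.9
eef_pos: [0.4238, -0.0351, 0.2057]
orientation: [-3.141, 0.001, -0.132]
force: [0.5, 0.3, -2.1]
gripper_width: 0.0151
4.05 [ 0.42335882 -0.03536623  0.20449256] [ 3.14045587  0.0039589  -0.13121945]
```

View pics/wrist1.png

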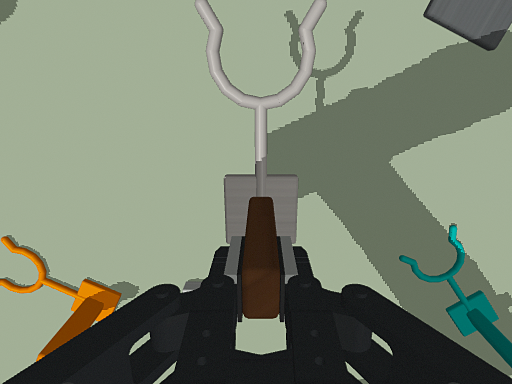

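The spoon is held: ring bottom at (261,105), tips at (203,3) and (320,3). I'll check the ring position relative to the tool and refine the cup from both old views at rim level.

```bash
python3 - <<'E'
from h import *
w=load('wrist1'); s=manip.state(); p=np.array(s['eef_pos']); yaw=s['orientation'][2]; print(p,s['orientation'])
c,sn=np.cos(yaw),np.sin(yaw)
for n,(u,v) in dict(tipL=(201,3),tipR=(322,3),bot=(262,103),footnearL=(226,175),footnearR=(297,175),sideL=(213,60),sideR=(309,60)).items():
    X=plane(w,u,v,p[2]-.0665+.006)-p; print(n,np.round(1000*np.array([X[0]*c+X[1]*sn,-X[0]*sn+X[1]*c]),1))
a=load('scene0');b=load('side0')
def z(c,x0,y0,n,hh): return cv2.resize(c['color'][y0:y0+hh,x0:x0+n],(400,int(400*hh/n)),interpolation=cv2.INTER_NEAREST)
im=np.hstack([z(a,60,200,110,90),z(b,365,210,125,102)]); print(im.shape)
cv2.imwrite('pics/cup.png',cv2.cvtColor(im,cv2.COLOR_RGB2BGR))
E
```

```text
[ 0.42335882 -0.03536623  0.20449256] [ 3.14045587  0.0039589  -0.13121945]
tipL [125.6  33.2]
tipR [125.5 -35.9]
bot [70.5 -1.7]
footnearL [24.  22.4]
footnearR [ 24.  -25.1]
sideL [95.4 27.8]
sideR [ 95.3 -29.9]Traceback (most recent call last):
  File "<stdin>", line 8, in <module>
    return _nx.concatenate(arrs, 1, dtype=dtype, casting=casting)
           ~~~~~~~~~~~~~~~^^^^^^^^^^^^^^^^^^^^^^^^^^^^^^^^^^^^^^^
ValueError: all the input array dimensions except for the concatenation axis must match exactly, but along dimension 0, the array at index 0 has size 327 and the array at index 1 has size 326
```

```bash
python3 - <<'E'
from h import *
a=load('scene0');b=load('side0')
def z(c,x0,y0,n,hh): return cv2.resize(c['color'][y0:y0+hh,x0:x0+n],(400,330),interpolation=cv2.INTER_NEAREST)
im=np.hstack([z(a,60,200,110,90),z(b,365,210,125,103)])
cv2.imwrite('pics/cup.png',cv2.cvtColor(im,cv2.COLOR_RGB2BGR))
h=cv2.cvtColor(a['color'],cv2.COLOR_RGB2HSV); m=cv2.inRange(h,(3,190,120),(14,255,255)); m[:,:290]=0;m[:,350:]=0;m[210:]=0;m[:145]=0
v,u=np.where(m); 
for q in(u.argmin(),u.argmax(),v.argmin(),v.argmax()): print((u[q],v[q]),plane(a,u[q],v[q],.006)[:2].round(3))
print('orange top',plane(a,311,153,.102))
J=np.array([.6213,.247])
for yw in(.8,1.0,1.133):
    d=np.array([np.cos(yw),np.sin(yw)]); print(yw,J-.175*d,J-.1*d); 
d=np.array([np.cos(1.),np.sin(1.)]);P=J-.178*d
goto(P[0],P[1],.2045,1.0)
E
```

```text
(np.int64(303), np.int64(171)) [0.266 0.182]
(np.int64(333), np.int64(199)) [0.368 0.284]
(np.int64(309), np.int64(151)) [0.169 0.193]
(np.int64(333), np.int64(201)) [0.376 0.284]
orange top [0.27630014 0.19987817 0.102     ]
0.8 [0.49937633 0.12146268] [0.55162933 0.17526439]
1.0 [0.5267471  0.09974258] [0.56726977 0.1628529 ]
1.133 [0.54710969 0.08850458] [0.57890553 0.15643119]
now tool mm [  83.5 -144.8   -0. ] twist -1.131
after twist tool mm [166.6  14.   -0. ] twist -1.131
```

View pics/cup.png

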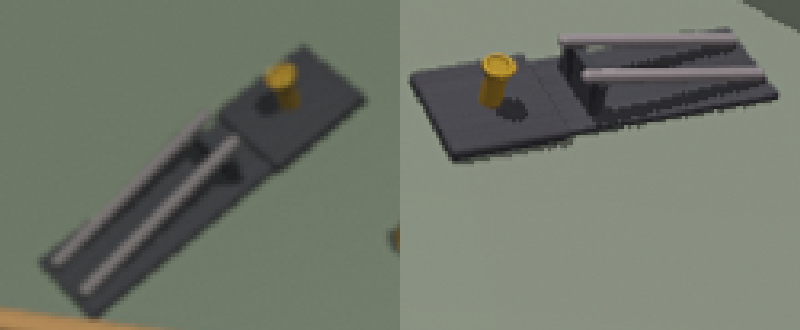

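The cup crops show the rim centre at about (137.4,220) in the scene view and (395.9,230.6) in the side view. The orange spoon (x<0.38) is out of the way. I'll turn the spoon and go to the pre-scoop pose (yaw 1.0).

```bash
python3 -m creep '[{"travel":[0,0,0],"twist":-0.05},{"travel":[0,0,0],"twist":-0.12},{"travel":[0,0,0],"twist":-0.12},{"travel":[0,0,0],"twist":-0.12},{"travel":[0,0,0],"twist":-0.12},{"travel":[0,0,0],"twist":-0.12},{"travel":[0,0,0],"twist":-0.12},{"travel":[0,0,0],"twist":-0.12}]'
python3 -m creep '[{"travel":[0,0,0],"twist":-0.12},{"travel":[0,0,0],"twist":-0.12},{"travel":[15,1,0],"twist":0},{"travel":[30,3,0],"twist":0},{"travel":[38,3,0],"twist":0},{"travel":[38,3,0],"twist":0},{"travel":[30,3,0],"twist":0},{"travel":[15,1,0],"twist":0}]'
python3 -m creep '[{"travel":[0,0,0],"twist":0},{"travel":[0,0,15],"twist":0},{"travel":[0,0,30],"twist":0},{"travel":[0,0,30],"twist":0},{"travel":[0,0,20],"twist":0},{"travel":[0,0,5],"twist":0},{"travel":[0,0,0],"twist":0},{"travel":[0,0,0],"twist":0}]'
python3 - <<'E'
from h import *
a=load('scene0');b=load('side0')
print('cup',tri(a,(137,219.8),b,(395.5,230.2)),'base',np.mean([plane(a,60+x/3.636,200+y/3.667,.012) for x,y in((305,45),(365,100),(277,170),(220,110))],0),np.mean([plane(b,365+(x-400)/3.2,210+y/3.204,.012) for x,y in((410,75),(455,158),(555,55),(605,130))],0))
Q=[plane(a,60+x/3.636,200+y/3.667,.012)[:2] for x,y in((305,45),(365,100),(93,318),(40,263))]
print([np.degrees(np.arctan2(*(Q[j]-Q[i])[::-1])) for i,j in((0,3),(1,2))])
s=manip.state(); d=np.array([np.cos(1.),np.sin(1.)]);P=np.array([.6213,.247])-.1*d+.001*np.array([-d[1],d[0]])
print(s['t'],s['eef_pos'],s['orientation'],s['force']); goto(P[0],P[1],.0945,1.0)
cap('wrist','wrist2')
E
```

```text
t: 4.72
eef_pos: [0.4238, -0.0353, 0.2048]
orientation: [-3.14, 0.003, 0.765]
force: [-0.2, 0.3, -2.0]
gripper_width: 0.015
t: 5.38
eef_pos: [0.5285, 0.1002, 0.2045]
orientation: [-3.141, 0.001, 0.999]
force: [-0.6, -0.2, -1.6]
gripper_width: 0.0151
t: 6.05
eef_pos: [0.5268, 0.097, 0.1067]
orientation: [3.141, -0.0, 0.999]
force: [0.5, 0.6, -1.8]
gripper_width: 0.0155
cup (array([ 0.56718018, -0.26687118,  0.04665795]), np.float64(0.0017694125787893946)) base [ 0.57264944 -0.26194957  0.012     ] [ 0.57237514 -0.27922328  0.012     ]
[np.float64(-29.36711654981225), np.float64(-32.1269315033474)]
6.05 [0.52677195 0.09697642 0.10673536] [ 3.14086188e+00 -5.87848197e-05  9.98998900e-01] [ 0.47056581  0.576732   -1.7737659 ]
now tool mm [77.3 -2.6 12.2] twist -0.001
after twist tool mm [77.3 -2.5 12.2] twist -0.001
```

View pics/wrist2.png

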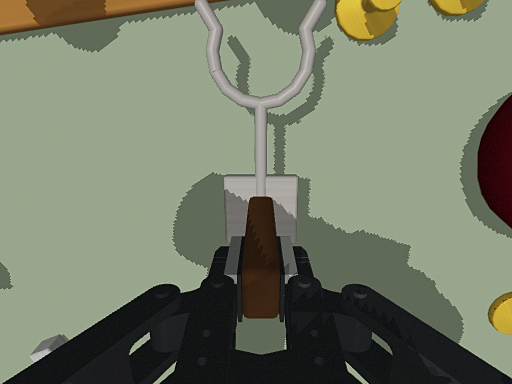

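Wrist view: the spoon is still straight in the grip. A loose brass peg at (365,15) lies near the right tip's path, so I'll check the clearance before going in.

```bash
python3 - <<'E'
from h import *
a=load('scene0');b=load('side0');w=load('wrist2')
def brass(c,x0,y0,x1,y1):
    h=cv2.cvtColor(c['color'][y0:y1,x0:x1],cv2.COLOR_RGB2HSV); m=cv2.inRange(h,(12,110,60),(35,255,255))
    k=max(cv2.findContours(m,0,2)[0],key=cv2.contourArea)[:,0]+[x0,y0]; return k.min(0),k.max(0)
J=np.array([.6213,.247])
for n,ra,rb in(('p1',(275,265,297,289),(276,130,293,152)),('p2',(264,286,287,308),(295,125,313,147))):
    A=brass(a,*ra);B=brass(b,*rb); top=tri(a,((A[0][0]+A[1][0])/2,A[0][1]+2),b,((B[0][0]+B[1][0])/2,B[0][1]+2))
    print(n,A,B,top)
    for yw in(.8,1.,1.133,1.3):
        d=np.array([np.cos(yw),np.sin(yw)]); r=top[0][:2]-J; print(yw,'rel jack along,left mm',(1000*np.array([r@d,-r[0]*d[1]+r[1]*d[0]])).round(1))
X=plane(w,365,18,.003); print('wrist base',X)
E
```

```text
p1 (array([278, 269]), array([293, 286])) (array([277, 134]), array([290, 151])) (array([0.65813736, 0.16996929, 0.03997309]), np.float64(0.0006976226014651214))
0.8 rel jack along,left mm [-29.6 -80.1]
1.0 rel jack along,left mm [-44.9 -72.6]
1.133 rel jack along,left mm [-54.1 -66. ]
1.3 rel jack along,left mm [-64.4 -56.1]
p2 (array([267, 289]), array([283, 306])) (array([296, 128]), array([309, 145])) (array([0.7184506 , 0.15107227, 0.04082513]), np.float64(0.0015865951898810702))
0.8 rel jack along,left mm [  -1.1 -136.5]
1.0 rel jack along,left mm [ -28.2 -133.6]
1.133 rel jack along,left mm [ -45.7 -128.7]
1.3 rel jack along,left mm [ -66.4 -119.3]
wrist base [0.65594561 0.16259054 0.003     ]
```

At yaw 1.0 the stem is 73 mm to the side and the spoon's half width is 38 mm, so it clears. I'll correct sideways and in height, slide under, and check.

```bash
python3 -m creep '[{"travel":[0,-2.5,6],"twist":0},{"travel":[0,0,6],"twist":0},{"travel":[0,0,0],"twist":0},{"travel":[0,0,0],"twist":0},{"travel":[0,0,0],"twist":0}]'
python3 - <<'E'
from h import *
d=np.array([np.cos(1.),np.sin(1.)]);P=np.array([.6213,.247])-.1*d+.001*np.array([-d[1],d[0]]); print(manip.state()['eef_pos']);goto(P[0],P[1],.0945,1.0)
E
python3 -m creep '[{"travel":[8,0,0],"twist":0},{"travel":[14,0,0],"twist":0},{"travel":[16,0,0],"twist":0},{"travel":[16,0,0],"twist":0},{"travel":[14,0,0],"twist":0},{"travel":[8,0,0],"twist":0},{"travel":[1,0,0],"twist":0},{"travel":[0,0,0],"twist":0}]'
python3 -m creep '[{"travel":[0,0,0],"twist":0},{"travel":[0,0,0],"twist":0}]'
python3 - <<'E'
from h import *
d=np.array([np.cos(1.),np.sin(1.)]);P=np.array([.6213,.247])-.1*d+.001*np.array([-d[1],d[0]]); print(manip.state()['force']);goto(P[0],P[1],.0945,1.0)
a=cap('scene','scene2');b=cap('side','side2')
im=np.hstack([cv2.resize(a['color'][180:290,260:380],(400,367)),cv2.resize(b['color'][85:195,180:300],(400,367))])
cv2.imwrite('pics/ins.png',cv2.cvtColor(im,cv2.COLOR_RGB2BGR))
E
```

```text
t: 6.52
eef_pos: [0.5242, 0.0983, 0.0946]
orientation: [3.141, -0.0, 0.999]
force: [0.8, 0.4, -2.6]
gripper_width: 0.0153
[0.52423165 0.09828848 0.09456184]
now tool mm [77.6  0.3  0.1] twist -0.001
after twist tool mm [77.6  0.3  0.1] twist -0.001
t: 7.18
eef_pos: [0.5658, 0.1636, 0.094]
orientation: [-3.141, 0.0, 1.0]
force: [0.4, -0.6, -2.0]
gripper_width: 0.0154
t: 7.35
eef_pos: [0.5652, 0.1624, 0.0942]
orientation: [-3.141, 0.001, 0.999]
force: [0.0, -0.8, -3.0]
gripper_width: 0.0152
[ 0.01848356 -0.77533111 -3.04147207]
now tool mm [ 1.5  0.5 -0.3] twist -0.001
after twist tool mm [ 1.5  0.5 -0.3] twist -0.001
```

View pics/ins.png

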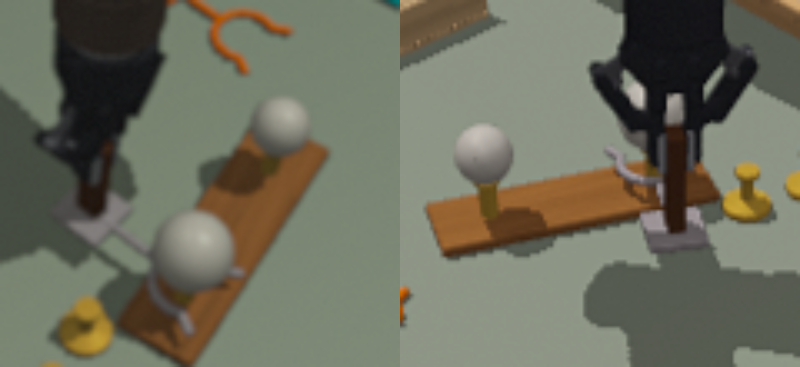

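The crops show the ring around the jack's peg under the ball, tips beyond it and the small ball undisturbed. Lifting.

```bash
python3 -m creep '[{"travel":[1.3,0,-4],"twist":0},{"travel":[0,0,-7],"twist":0},{"travel":[0,0,-6],"twist":0},{"travel":[0,0,-4],"twist":0},{"travel":[0,0,-3],"twist":0},{"travel":[0,0,-3],"twist":0},{"travel":[0,0,-3],"twist":0},{"travel":[0,0,-4],"twist":0}]'
python3 -m creep '[{"travel":[0,0,-5],"twist":0},{"travel":[0,0,-6],"twist":0},{"travel":[0,0,-7],"twist":0},{"travel":[0,0,-8],"twist":0},{"travel":[0,0,-8],"twist":0},{"travel":[0,0,-6],"twist":0},{"travel":[0,0,-3],"twist":0},{"travel":[0,0,0],"twist":0}]'
python3 -m creep '[{"travel":[0,0,0],"twist":0},{"travel":[0,0,0],"twist":0},{"travel":[0,0,0],"twist":0},{"travel":[0,0,0],"twist":0}]'
python3 - <<'E'
from h import *
a=cap('scene','scene3');b=cap('side','side3');w=cap('wrist','wrist3')
s=manip.state();print(s['t'],s['eef_pos'],s['orientation'],s['force'],s['torque'])
im=np.hstack([a['color'][100:290,200:400],b['color'][60:250,180:380],cv2.resize(w['color'],(253,190))])
cv2.imwrite('pics/lift.png',cv2.cvtColor(im,cv2.COLOR_RGB2BGR))
E
```

```text
t: 8.12
eef_pos: [0.5654, 0.1636, 0.1276]
orientation: [-3.14, 0.002, 0.999]
force: [0.3, 0.2, -5.0]
gripper_width: 0.0155
t: 8.78
eef_pos: [0.5669, 0.1643, 0.1725]
orientation: [3.141, -0.002, 0.999]
force: [-1.4, 0.6, -3.8]
gripper_width: 0.0151
t: 9.12
eef_pos: [0.5662, 0.1639, 0.1708]
orientation: [-3.141, 0.001, 0.999]
force: [0.3, -0.8, -4.2]
gripper_width: 0.0153
9.2667 [0.56635929 0.16406007 0.17106067] [-3.14137189e+00  4.05575099e-04  9.99201508e-01] [ 0.09860086 -0.18237148 -4.56617043] [-0.19291072  0.14561639  0.02837919]
```

View pics/lift.png

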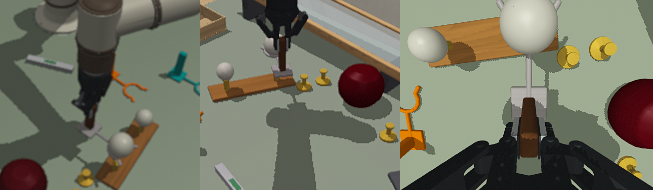

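The jack rides in the ring, with 4.6 N total, matching spoon plus jack. I'll retreat and rotate to the ramp heading smoothly.

```bash
python3 -m creep '[{"travel":[-8,0,-5],"twist":0},{"travel":[-17,0,-8],"twist":0},{"travel":[-24,0,-8],"twist":0},{"travel":[-27,0,-8],"twist":0},{"travel":[-27,0,-5],"twist":0},{"travel":[-24,0,0],"twist":0},{"travel":[-17,0,0],"twist":0},{"travel":[-8,0,0],"twist":0}]'
python3 -m creep '[{"travel":[-3,0,0],"twist":0.03},{"travel":[0,0,0],"twist":0.06},{"travel":[0,0,0],"twist":0.09},{"travel":[0,0,0],"twist":0.1},{"travel":[0,0,0],"twist":0.1},{"travel":[0,0,0],"twist":0.1},{"travel":[0,0,0],"twist":0.1},{"travel":[0,0,0],"twist":0.1}]'
python3 -m creep '[{"travel":[0,0,0],"twist":0.1},{"travel":[0,0,0],"twist":0.1},{"travel":[0,0,0],"twist":0.1},{"travel":[0,0,0],"twist":0.1},{"travel":[0,0,0],"twist":0.1},{"travel":[0,0,0],"twist":0.1},{"travel":[0,0,0],"twist":0.1},{"travel":[0,0,0],"twist":0.08}]'
python3 -m creep '[{"travel":[0,0,0],"twist":0.05},{"travel":[0,0,0],"twist":0.03},{"travel":[0,0,0],"twist":0},{"travel":[0,0,0],"twist":0}]'
python3 - <<'E'
from h import *
a=load('scene0');b=load('side0')
print('cup planes',plane(a,137,219.8,.05),plane(b,395.5,230.2,.05))
C=np.array([.5675,-.266]);d=np.array([np.cos(-.54),np.sin(-.54)]);P=C-.1*d+.001*np.array([-d[1],d[0]])
s=manip.state(); print(s['t'],s['eef_pos'],s['orientation'],s['force']); goto(P[0],P[1],.1665,-.54)
E
```

```text
t: 9.93
eef_pos: [0.4823, 0.0343, 0.2057]
orientation: [-3.141, 0.0, 0.998]
force: [-0.1, 0.5, -3.7]
gripper_width: 0.0154
t: 10.6
eef_pos: [0.4829, 0.034, 0.2052]
orientation: [-3.141, -0.0, 0.315]
force: [0.0, 0.4, -5.5]
gripper_width: 0.0156
t: 11.27
eef_pos: [0.4829, 0.0341, 0.2052]
orientation: [-3.141, 0.0, -0.465]
force: [0.2, -0.2, -5.8]
gripper_width: 0.0153
t: 11.6
eef_pos: [0.4829, 0.034, 0.2053]
orientation: [-3.141, -0.0, -0.54]
force: [0.4, -0.1, -4.7]
gripper_width: 0.0154
cup planes [ 0.56902075 -0.26446894  0.05      ] [ 0.56455845 -0.26900025  0.05      ]
11.6 [0.48285946 0.03403833 0.20526324] [-3.14107217e+00 -4.59121020e-05 -5.39840312e-01] [ 0.39225926 -0.12066329 -4.73070627]
now tool mm [126.8 212.8  38.8] twist 0.0
after twist tool mm [126.9 212.8  38.8] twist 0.0
```

```bash
python3 -m creep '[{"travel":[5,8.5,0],"twist":0},{"travel":[10,17,0],"twist":0},{"travel":[14,23.4,0],"twist":0},{"travel":[16.5,27.7,0],"twist":0},{"travel":[18,29.8,0],"twist":0},{"travel":[18,29.8,0],"twist":0},{"travel":[16.5,27.7,0],"twist":0},{"travel":[14,23.4,0],"twist":0}]'
python3 -m creep '[{"travel":[10,17,0],"twist":0},{"travel":[5,8.5,4],"twist":0},{"travel":[0,0,9],"twist":0},{"travel":[0,0,12],"twist":0},{"travel":[0,0,9],"twist":0},{"travel":[0,0,4],"twist":0},{"travel":[0,0,0],"twist":0},{"travel":[0,0,0],"twist":0}]'
python3 - <<'E'
from h import *
C=np.array([.5675,-.266]);d=np.array([np.cos(-.54),np.sin(-.54)]);P=C-.1*d+.001*np.array([-d[1],d[0]])
s=manip.state(); print(s['t'],s['eef_pos'],s['orientation'],s['force']); goto(P[0],P[1],.1665,-.54)
a=cap('scene','scene4');b=cap('side','side4')
im=np.hstack([cv2.resize(a['color'][140:290,60:240],(400,333)),cv2.resize(b['color'][120:270,320:500],(400,333))])
cv2.imwrite('pics/over.png',cv2.cvtColor(im,cv2.COLOR_RGB2BGR))
print([proj(a,[*C,.1245]),proj(b,[*C,.1245])])
E
```

```text
t: 12.27
eef_pos: [0.4817, -0.187, 0.2053]
orientation: [3.141, 0.0, -0.541]
force: [0.9, 0.6, -4.9]
gripper_width: 0.015
t: 12.93
eef_pos: [0.4821, -0.2137, 0.1673]
orientation: [3.141, 0.0, -0.54]
force: [0.6, 0.4, -3.8]
gripper_width: 0.0153
12.9333 [ 0.48212189 -0.21371725  0.16730528] [ 3.14127019e+00  1.35788566e-05 -5.39550192e-01] [ 0.62759405  0.42991407 -3.75121093]
now tool mm [ 0.1 -0.1  0.8] twist 0.0
after twist tool mm [ 0.1 -0.1  0.8] twist 0.0
[array([130.48537265, 202.92768591]), array([401.59557971, 204.74274513])]
```

View pics/over.png

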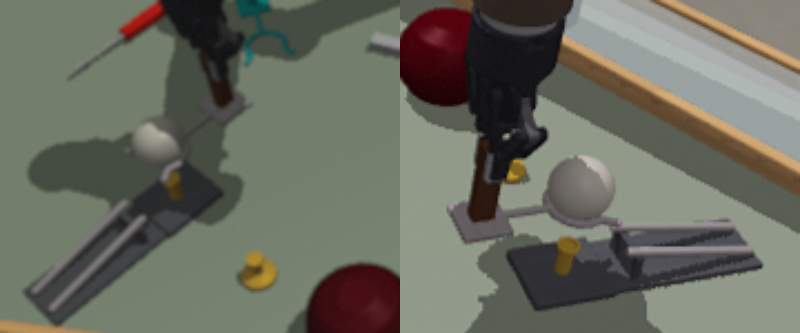

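Over the cradle: the jack is in the ring at about (157,140) in the left crop and (581,188) in the right, with the cup below in both. I'll triangulate the jack against its expected position.

```bash
python3 - <<'E'
from h import *
a=load('scene4');b=load('side4')
def white(c,x0,y0,x1,y1):
    p=c['color'][y0:y1,x0:x1].astype(int); m=((p.max(2)-p.min(2)<30)&(p[...,0]>p[...,1]-4)&(p.max(2)>75)).astype(np.uint8)
    m=cv2.morphologyEx(m,cv2.MORPH_OPEN,np.ones((5,5)))
    k=max(cv2.findContours(m,0,2)[0],key=cv2.contourArea); (u,v),r=cv2.minEnclosingCircle(k); x,y,w,h=cv2.boundingRect(k); return (u+x0,v+y0),r,(x+x0,y+y0,w,h)
A=white(a,115,188,146,217);B=white(b,382,188,418,222)
print(A,B,tri(a,A[0],b,B[0])); print(plane(a,*A[0],.1245),plane(b,*B[0],.1245))
E0=load('scene0');
def brass(c,x0,y0,x1,y1):
    h=cv2.cvtColor(c['color'][y0:y1,x0:x1],cv2.COLOR_RGB2HSV); m=cv2.inRange(h,(12,100,50),(38,255,255))
    for v in range(m.shape[0]):
        r=np.where(m[v])[0]
        if len(r): print(v+y0,r.min()+x0,r.max()+x0,end=' | ')
    print()
brass(E0,125,208,152,236);brass(load('side0'),382,220,410,250)
C=np.array([.5675,-.266])
for c in(E0,load('side0')):
    print('pred rim',np.array([proj(c,[C[0]+.012*np.cos(t),C[1]+.012*np.sin(t),.05]) for t in np.linspace(0,6.28,60)]).min(0),np.array([proj(c,[C[0]+.012*np.cos(t),C[1]+.012*np.sin(t),.05]) for t in np.linspace(0,6.28,60)]).max(0),'bottom',proj(c,[*C,.012]))
E
```

```text
((130.01515197753906, 202.59090900421143), 11.864906311035156, (119, 193, 22, 20)) ((399.3625946044922, 206.07251930236816), 17.768308639526367, (384, 190, 33, 32)) (array([ 0.56410942, -0.2662863 ,  0.1225674 ]), np.float64(0.00521295490796433))
[ 0.56659353 -0.26767241  0.1245    ] [ 0.56057919 -0.26505062  0.1245    ]
217 136 139 | 218 134 140 | 219 133 140 | 220 133 140 | 221 133 140 | 222 133 140 | 223 134 140 | 224 135 140 | 225 136 141 | 226 136 141 | 227 137 141 | 228 137 141 | 229 138 140 | 
226 394 396 | 227 392 398 | 228 391 399 | 229 390 400 | 230 390 400 | 231 391 400 | 232 391 400 | 233 391 399 | 234 391 398 | 235 391 397 | 236 390 397 | 237 390 396 | 238 390 396 | 239 390 396 | 240 389 396 | 241 390 396 | 242 390 395 | 243 392 394 | 
pred rim [132.35139338 215.8926416 ] [140.98357032 222.75032192] bottom [139.60583788 227.06736788]
pred rim [389.65466317 225.00830679] [400.61703022 232.74355581] bottom [392.05029237 240.27888213]
```

The jack's crop centres give (130.6,203.4) and (401.5,204.6), against predicted (130.5,202.9) and (401.6,204.7). The side mask was polluted by the ring, so I ignore it. The predicted rim also agrees within about 1 px, so I'm lowering straight down.

```bash
python3 -m creep '[{"travel":[0,0,5],"twist":0},{"travel":[0,0,9],"twist":0},{"travel":[0,0,10],"twist":0},{"travel":[0,0,8],"twist":0},{"travel":[0,0,5],"twist":0},{"travel":[0,0,3],"twist":0},{"travel":[0,0,3],"twist":0},{"travel":[0,0,2],"twist":0}]'
python3 -m creep '[{"travel":[0,0,2],"twist":0},{"travel":[0,0,2],"twist":0},{"travel":[0,0,3],"twist":0},{"travel":[0,0,5],"twist":0},{"travel":[0,0,6],"twist":0},{"travel":[0,0,6],"twist":0},{"travel":[0,0,3],"twist":0},{"travel":[0,0,1],"twist":0}]'
python3 -m creep '[{"travel":[0,0,0],"twist":0},{"travel":[0,0,0],"twist":0},{"travel":[0,0,0],"twist":0}]'
python3 - <<'E'
from h import *
s=manip.state(); print(s['t'],s['eef_pos'],s['orientation'],s['force'])
a=cap('scene','scene5');b=cap('side','side5')
im=np.hstack([cv2.resize(a['color'][140:290,60:240],(400,333)),cv2.resize(b['color'][120:270,320:500],(400,333))])
cv2.imwrite('pics/down.png',cv2.cvtColor(im,cv2.COLOR_RGB2BGR))
C=[.5675,-.266,.08]; print(proj(a,C),proj(b,C))
E
```

```text
t: 13.7
eef_pos: [0.4822, -0.2142, 0.1221]
orientation: [3.141, -0.0, -0.541]
force: [-1.1, -1.1, -2.6]
gripper_width: 0.0154
t: 14.37
eef_pos: [0.4814, -0.214, 0.0934]
orientation: [3.141, 0.002, -0.541]
force: [-0.0, -0.4, -1.7]
gripper_width: 0.0148
t: 14.62
eef_pos: [0.4822, -0.2141, 0.0946]
orientation: [-3.141, -0.001, -0.541]
force: [-0.5, -0.5, -1.9]
gripper_width: 0.0152
14.6167 [ 0.48217598 -0.21412717  0.0945635 ] [-3.14143090e+00 -6.07234172e-04 -5.40640971e-01] [-0.50386116 -0.48516441 -1.87180837]
[134.25251957 212.89841944] [397.65437836 219.41543819]
```

View pics/down.png

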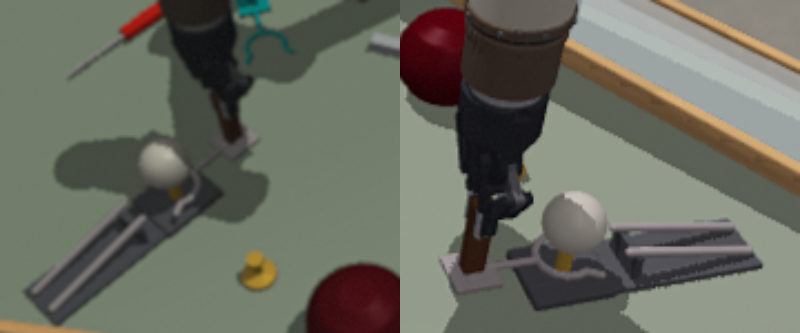

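The jack is seated in the cup, the ring is below it, and the force is back to spoon weight only. I'll draw straight back 100 mm, then check what is on the ledge there.

```bash
python3 -m creep '[{"travel":[-5,0,0],"twist":0},{"travel":[-10,0,0],"twist":0},{"travel":[-15,0,0],"twist":0},{"travel":[-18,0,0],"twist":0},{"travel":[-18,0,0],"twist":0},{"travel":[-16,0,0],"twist":0},{"travel":[-12,0,0],"twist":0},{"travel":[-6,0,0],"twist":0}]'
python3 -m creep '[{"travel":[0,0,0],"twist":0},{"travel":[0,0,0],"twist":0}]'
python3 - <<'E'
from h import *
s=manip.state(); print(s['t'],s['eef_pos'],s['orientation'],s['force'])
a=cap('scene','scene6');b=cap('side','side6'); c=load('scene0')
h=cv2.cvtColor(c['color'],cv2.COLOR_RGB2HSV); m=cv2.inRange(h,(80,120,60),(100,255,255)); m[:,220:]=0
v,u=np.where(m); P=np.array([plane(c,x,y,.006)[:2] for x,y in zip(u,v)]); print('turq',P.min(0),P.max(0),np.linalg.norm(P-s['eef_pos'][:2],axis=1).min())
for n,c,(x0,y0,x1,y1) in(('a',a,(115,198,150,226)),('b',b,(380,202,414,238))):
    p=c['color'][y0:y1,x0:x1].astype(int); m=((p.max(2)-p.min(2)<35)&(p[...,0]>p[...,1]-3)&(p.max(2)>80)).astype(np.uint8); m=cv2.morphologyEx(m,cv2.MORPH_OPEN,np.ones((5,5)))
    k=max(cv2.findContours(m,0,2)[0],key=cv2.contourArea); print(n,np.array(cv2.minEnclosingCircle(k)[0])+[x0,y0],cv2.minEnclosingCircle(k)[1])
E
```

```text
t: 15.38
eef_pos: [0.3936, -0.1618, 0.0943]
orientation: [3.141, 0.001, -0.541]
force: [-0.3, 0.4, -2.3]
gripper_width: 0.0153
t: 15.55
eef_pos: [0.3965, -0.1626, 0.0947]
orientation: [-3.141, -0.001, -0.54]
force: [-0.1, -0.6, -1.8]
gripper_width: 0.0154
15.55 [ 0.39652179 -0.16255391  0.09474345] [-3.14115157e+00 -1.33114911e-03 -5.39972394e-01] [-0.07741443 -0.58809487 -1.79279821]
turq [ 0.07705317 -0.33720985] [ 0.32090944 -0.18990515] 0.11158799085532962
a [133.68888855 212.53333378] 11.237098693847656
b [396.5        225.40322495] 20.167774200439453
```

The jack in the scene view is at (133.7,212.5), against expected (134.3,212.9), so it is still seated. The area below is clear: the turquoise spoon is 11 cm away. Lowering.

```bash
python3 -m creep '[{"travel":[0,0,5],"twist":0},{"travel":[0,0,8],"twist":0},{"travel":[0,0,7],"twist":0},{"travel":[0,0,4],"twist":0},{"travel":[0,0,2],"twist":0},{"travel":[0,0,1],"twist":0},{"travel":[0,0,0.5],"twist":0},{"travel":[0,0,0],"twist":0}]'
python3 -m creep '[{"travel":[0,0,0.5],"twist":0},{"travel":[0,0,0],"twist":0},{"travel":[0,0,0],"twist":0},{"travel":[0,0,0],"twist":0}]'
```

```text
t: 16.32
eef_pos: [0.3954, -0.1627, 0.0669]
orientation: [3.141, 0.001, -0.541]
force: [-2.7, 0.3, 1.3]
gripper_width: 0.0151
t: 16.65
eef_pos: [0.3955, -0.1627, 0.0669]
orientation: [3.141, 0.001, -0.541]
force: [-5.8, 0.6, 6.8]
gripper_width: 0.0155
```

Foot contact at 6.8 N. I'll release, rise and check.

```bash
python3 -m creep '[{"travel":[0,0,0],"twist":0},{"travel":[0,0,0],"twist":0},{"travel":[0,0,0],"twist":0},{"travel":[0,0,0],"twist":0}]' -0.3
python3 -m creep '[{"travel":[0,0,0],"twist":0},{"travel":[0,0,0],"twist":0},{"travel":[0,0,0],"twist":0},{"travel":[0,0,0],"twist":0},{"travel":[0,0,0],"twist":0},{"travel":[0,0,0],"twist":0}]' 0.5
python3 -m creep '[{"travel":[0,0,-5],"twist":0},{"travel":[0,0,-12],"twist":0},{"travel":[0,0,-20],"twist":0},{"travel":[0,0,-30],"twist":0},{"travel":[0,0,-30],"twist":0},{"travel":[0,0,-30],"twist":0},{"travel":[0,0,-20],"twist":0},{"travel":[0,0,0],"twist":0}]'
python3 - <<'E'
from h import *
s=manip.state(); print(s['t'],s['eef_pos'],s['orientation'],s['force'])
a=cap('scene','scene7');b=cap('side','side7');w=cap('wrist','wrist7')
p=w['color'].astype(int); m=((p[...,0]>p[...,1]+12)&(p.max(2)<120)).astype(np.uint8); m[:,:200]=0;m[:,320:]=0;m[:100]=0;m[260:]=0
k=max(cv2.findContours(m,0,2)[0],key=cv2.contourArea)[:,0]; print('wrist handle',k.min(0),k.max(0))
yaw=-.541;O=np.array([.396,-.1627])
R=np.array([[np.cos(yaw),-np.sin(yaw)],[np.sin(yaw),np.cos(yaw)]])
q=np.array([proj(w,[*(O+R@[x,y]),z]) for x in(-.012,.012) for y in(-.008,.008) for z in(.006,.102)]); print('pred',q.min(0),q.max(0))
for c in(a,b):
    p=c['color'].astype(int); m=((p[...,0]>p[...,1]+8)&(p.max(2)<110)).astype(np.uint8)
    q=np.array([proj(c,[*(O+R@[x,y]),z]) for x in(-.012,.012) for y in(-.008,.008) for z in(.006,.102)]); lo=q.min(0);hi=q.max(0)
    x0,y0=(lo-12).astype(int);x1,y1=(hi+12).astype(int); k=max(cv2.findContours(m[y0:y1,x0:x1].copy(),0,2)[0],key=cv2.contourArea)[:,0]+[x0,y0]; print('handle',k.min(0),k.max(0),'pred',lo.round(1),hi.round(1))
for n,c,X,r in(('jack a',a,[.5675,-.266,.08],17),('small a',a,[.4844,.3111,.0736],14),('jack b',b,[.5675,-.266,.08],17),('small b',b,[.4844,.3111,.0736],14)):
    e=proj(c,X); x0,y0=(e-r).astype(int);x1,y1=(e+r).astype(int); p=c['color'][y0:y1,x0:x1].astype(int); hs=p.max(2)-p.min(2); m=((hs<30)&(p[...,0]>p[...,1]-3)&(p.max(2)>95)).astype(np.uint8); m=cv2.morphologyEx(m,cv2.MORPH_OPEN,np.ones((5,5)))
    ks=cv2.findContours(m,0,2)[0]
    if ks: k=max(ks,key=cv2.contourArea); cc,rr=cv2.minEnclosingCircle(k); print(n,np.array(cc)+[x0,y0],rr,'pred',e)
    else: print(n,'none')
E
```

```text
t: 16.98
eef_pos: [0.3967, -0.1626, 0.0664]
orientation: [-3.141, -0.001, -0.541]
force: [0.4, -0.5, -0.3]
gripper_width: 0.0296
t: 17.48
eef_pos: [0.3962, -0.1626, 0.0663]
orientation: [3.142, 0.0, -0.541]
force: [-0.2, -0.4, -0.3]
gripper_width: 0.0643
t: 18.15
eef_pos: [0.3989, -0.1631, 0.2184]
orientation: [-3.138, -0.01, -0.54]
force: [1.2, 0.2, -0.2]
gripper_width: 0.0637
18.15 [ 0.39885313 -0.16310131  0.21843181] [-3.13759039 -0.00994123 -0.53991108] [ 1.21293742  0.15000517 -0.21370689]
wrist handle [253 156] [270 201]
pred [250.11534095 152.61471333] [269.29471943 201.11967137]
handle [184 166] [193 189] pred [181.3 163.9] [194.8 191.8]
handle [302 226] [316 259] pred [302.2 223.6] [317.8 260.5]
jack a [133.5 212. ] 11.236202239990234 pred [134.25251957 212.89841944]
small a [345. 216.] 8.602425575256348 pred [344.15161501 216.96081667]
jack b [397.98275948 219.91379356] 14.821128845214844 pred [397.65437836 219.41543819]
small b [204.5 130.5] 8.860122680664062 pred [204.38055458 130.42934356]
```

Every check agrees: the spoon stands upright where it was placed, the jack is in the cup and the small ball has not moved. Handing in.

```bash
python3 -m creep '[{"travel":[0,0,0],"twist":0},{"travel":[0,0,0],"twist":0},{"travel":[0,0,0],"twist":0},{"travel":[0,0,0],"twist":0}]'; python3 -c "
from station import order; print(order.job_done())"
```

```text
t: 18.63
eef_pos: [0.3959, -0.1626, 0.2126]
orientation: [3.141, 0.001, -0.541]
force: [-0.6, 0.5, 0.0]
gripper_width: 0.0638
the job is handed in; nothing more can be done
None
```

I scooped the jack off its peg with the steel spoon and set it on the cradle cup. I then drew the spoon back, stood it upright on the open ledge and released it. The job was handed in at 18.6 s of the 54 s allowed, and no verdict was reported.

**Last checks**
- **Jack:** it is within about 1 px of the seated position in both the scene and side views.
- **Small ball:** it is within about 1.3 px of where it started.
- **Spoon:** the handle outline fits an upright spoon at about (0.396, -0.163) to within about 4 px in all three cameras. That puts its origin about 200 mm from the cradle.

**Disagreements**
- Two side-view measurements of the jack were thrown off, the first by the spoon ring showing in the colour mask. I set both aside in favour of crop centres and the scene view. The final side-view check agreed.
- The two views of the cup rim differed by about 5 mm, so I used a position between them. It matched the predicted rim within about 1 px.

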